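# Snap a hose adapter onto a gated extraction port

## Robot

A 6-joint arm with a two-finger parallel gripper is mounted at the origin on a cart in front of the work surface, level with it; the furniture and walls round the work are solid. World frame = base frame: x ahead of the robot, y to its left, z up, the work surface at z = 0. Lengths are in m, angles in rad, forces in N, time in s.
With the tool pointing down it reaches from about 0.275 to 0.725 m from the base axis. Payload 5.6 kg.
Tool frame: the origin (TCP) lies at the very end of the fingers, on their centre line; the grasp point (between the pads) lies 19 mm behind it; z points along the fingers, y is the line along which they close (so a half turn about z gives the same grasp; the last joint's range is limited). The gripper opens to 85 mm and grips with 20 to 120 N. Pads are 22 mm wide; open, the fingers measure 114 mm over their backs; the gripper's body (76 mm by 85 mm) begins 54 mm behind the grasp point. The pads swing forward as they close: fully open they stand 13 mm farther back than shut.
Start: joints at [-0.988, 0.255, 0.108, 0, -1.424, -0.285], TCP at [0.161, -0.526, 0.231] pointing down, gripper open.
Joint ranges: [-2.95, 2.95], [-1.21, 1.97], [-1.09, 1.5], [-2.87, 1.71], [-2.94, -0.07], [-3.05, 3.05]. Speed limits (rad/s): [2.57, 2.57, 3.14, 3.14, 3.14, 3.14].

## Interface

Orientations are given as a rotation vector (axis times angle).
In Python, from rig import sense, capture, finish_job, recognise gives the robot as it stands.
- The arm moves only by the tool arm_command, never from a script. Its arguments are lists of equal length, an entry for each row: "delta_pos": the shift along the tool's x, y, z in units of 25 mm (1.0 is 25 mm), a list of three; "rotation": the turn, a rotation vector about the tool's x, y, z in units of 6 degrees (1.0 is 6 degrees), a list of three; "grip": the opening, from 0 (shut) to 1 (fully open). In form: {"delta_pos": [[dx, dy, dz], ...], "rotation": [[rx, ry, rz], ...], "grip": [grip, ...]}. A call has exactly 10 rows; each row shifts and turns the commanded pose from where the row before left it, along the tool's axes as they then stand; what a row does not reach is not made up. A row lasts 1/12 s, in which the tool goes at most 41.7 mm and 7.16 degrees, less where a joint would pass 70% of its speed; a pose out of reach is approached as far as the arm can. A call is refused whole if a number of a shift passes 1 or a number of a turn 1, either way. A call with a gripper value outside its range is refused whole. The fingers move at their own pace and stop on an object; the grip force is fixed at half the most. Time passes only in rows, so rows that do not move let the fingers close, or fill a call up. It gives the time, the measured TCP pose, the force, the opening and the grip force at its end, in the units of the state.
- sense(): the state, without advancing time (a new reading comes with each control period).
- capture(name): name is "scene" or "side" or "wrist"; returns a dict with "pixels" (420x560x3 uint8, red, green, blue), "camera_matrix" (3x3 intrinsics, pixels), "R" (3x3) and "t" (3): a world point X has camera coordinates R X + t. Camera axes: x right, y down, z forward; pixel columns grow to the right and rows downward; lengths in m; the calibration is good to about 2 mm. The wrist camera is an equidistant fisheye: a pixel r from the principal point sees the ray r / f radians off the axis. A picture is of the moment at which its call begins. There is no depth.
- finish_job(): hands the job in; it is judged then, once.
Trained networks look in a picture, given as the dict that the camera call returned (one of the last four; its "shot" number tells which), for a name from the list of things; names that differ only in an ending like _2 or _b are one class to them, and where a whole thing is asked for, a point or a joint stands for the part that bears it (a point fixed in the world has none). Each returns a list of dicts, best first, with "score" (0 to 1); they miss things now and then, are a little off and sometimes report something else, mostly with a low value. They report only what shows in the picture. A call takes as long as a camera call. They do not tell look-alikes from the thing itself.
- recognise(target, picture): "bbox" ([left, top, right, bottom] in pixels, round what is visible of it).
The state is a dict: "clock": time; "joint_positions": joint angles; "joint_vel": joint speeds; "joint_torque": joint torques, N m; "eef_pos": TCP position; "tcp_rot": TCP orientation; "wrist_force": force on the tool from outside, world axes, zero at the start; "torque": the same for the moment, N m; "finger_gap": finger opening in m; "finger_force": force on a finger pad.
Only numpy, scipy, OpenCV 4.12 (cv2) and the standard library are available. Lean on these libraries where they do the work, as an engineer would, in place of code of your own. Each camera call takes 0.05 s, during which the arm holds its last target. There are 200 camera calls.

## Task

Fit the grey stepped hose adapter to the dust-extraction box: pull the port's sprung slide gate out by its upright tab to its stop, where it stays open, then push the adapter's spigot straight down into the port until both latch hooks have snapped over its flange. Do not let go then: finish while still gripping the adapter and pressing it firmly down, so that the rubber seal stays well squeezed while I fit the locking screw. Leave the other tools where they lie.

Things in the scene. Friction and masses are not known exactly. Their poses are not given: they have to be found in the camera images.
- box: dust-extraction box: low grey sheet-metal box fixed to the bench, 156 (x) x 170 (y; 218 with its screwed flanges) x 60 mm high, duct stub at its back. Origin: centre of its underside, on the axis of the upright round port; z up; -x is its front, where the gate comes out. On top: gate rails, steel port plate (90 x 112 mm, top at z 71 mm) and a neck, 62 mm in diameter, with a rubber seal
- port (a point): centre of the top face of the free rubber seal, on the port axis, 94 mm above the box's underside (axes as the box). The round bore below is 45 mm wide and goes down to 33 mm above the box's underside; the gate crosses it at 62 to 65 mm
- gate_tab (a point): middle of the top edge of the gate's upright black tab, 94 mm above the bench; moves with the gate (axes as the box). The tab is 13 mm thick along the pull (box x), 46 mm wide (box y), 30 mm tall above the gate plate (plate top at 64 mm). Gate closed: 95 mm in front of the port axis
- gate (a joint): pull of the slide gate, m: 0 closed (blocks the port), 0.054 out at its stop, towards the box's -x (port free from 0.050). An over-centre spring pulls it shut with 3 to 6 N from any place short of 0.044; beyond that it draws it to the stop and holds it there with about 4 N, so once pulled to the stop it stays open by itself
- adapter: stepped hose adapter: rigid grey plastic tube, 132 mm tall, 0.16 kg, standing on its spigot. Origin: centre of the foot; z up its axis. Diameters: spigot 40 mm (z 0 to 40 mm, foot bevelled); flange 68 mm (z 40 to 48, bevelled below); body 52 mm (to z 74); upper tube to grip 42 mm (z 80 to 132; 44 mm bead at z 87). Foot above the box's underside: just latched about 53 mm, fully pressed 50 mm
- hook_left (a joint): angle of the sprung latch hook on the +y side of the port, rad: 0 at rest, upright; pushed outward to about 0.16 as the flange passes its sloping nose, then springs back to 0 over the flange. Noses 30 mm from the port axis, their undersides 101 mm and the hook tops 118 mm above the box's underside. Passing both hooks takes about 10 to 18 N in all
- hook_right (a joint): the same for the hook on the -y side of the port
- seal (a joint): squeeze of the rubber seal, m: 0 free, 0.004 fully squeezed; about 4 N per mm. About 0.001 when the adapter is latched but not pressed
- tape_measure: bystander: a tape measure, 37 x 93 x 64 mm, standing on edge; origin: centre of its underside
- block_plane: bystander: a metal block plane, 49 x 176 x 53 mm; origin: centre of its underside
- sand_block: bystander: a wooden sanding block, 63 x 101 x 34 mm; origin: centre of its underside
- offcut_oak: bystander: a small oak offcut, 40 x 110 x 22 mm; origin: centre of its underside
- screwdriver0: bystander: a screwdriver, 228 mm long; origin: centre of its underside
- carp_pencil0: bystander: a flat carpenter's pencil, 161 mm long; origin: centre of its underside
- cup_hinge1: bystander: a metal concealed cabinet hinge, 56 x 84 x 22 mm, loose; origin: centre of its underside
There are look-alikes about, which are no part of the job. Leave any red look-alike of the adapter alone.

How it is judged:
On the way, in this order (a step that is already met when the one before it is completed fails the run):
1. the slide gate is pulled out to its stop (value of joint gate above 0.05 m), for 0.2 s.
2. the adapter is in the port and both hooks have snapped back over its flange (horizontal distance between adapter and box below 0.004 m and z of adapter in the frame of box below 0.0536 m and angle between adapter's own z axis and vertical below 0.06 rad and value of joint each of hook_left, hook_right below 0.03 rad and value of joint gate above 0.05 m), for 0.2 s.
At the end, for the whole second after the job is handed in: Adapter upright in the port (4 mm, 0.06 rad), foot under 53.6 mm above the box's underside; both hooks back over its flange (under 0.03 rad); gate out over 50 mm; the fingers still hold the adapter and press it so that the seal is squeezed by over 1.8 mm (about 7 N) (all of step 2 and value of joint seal above 0.0018 m and contact force between the fingers and adapter above 3 N); the arm keeps its last pose, push and grip.
It fails at once if another tool or part pushed away by more than 30 mm (distance of any of tape_measure, block_plane, sand_block, offcut_oak, screwdriver0, carp_pencil0, cup_hinge1 from where it was at the start of the episode above 0.03 m).
It also fails if it takes over 64 s, if anything falls off the work surface, if the arm or the gripper's body presses on something with over 40 N, if the wrist force passes 120 N, or if a joint passes its speed limit or range.

## Working session

There is one attempt and no reset: what is moved stays moved. The work goes in short steps, Python scripts to look and compute and a tool call to move; the robot and the scene stay as the last step left them, time stands still between calls to the robot, and variables do not carry over. Pictures are saved under pics/ and viewed, at most 10 in all, crops included, and the job is handed in when it is done.

Besides the shell and the picture viewer there is one more tool, called in YAML: its name, and indented under it one key for each argument. arm_command: Moves the arm, as the interface text tells. Its arguments: {"type":"object","properties":{"delta_pos":{"type":"array"},"rotation":{"type":"array"},"grip":{"type":"array"}},"required":["delta_pos","rotation","grip"]}

```bash
mkdir -p pics; cat > h.py <<'E'
import numpy as np, cv2
from rig import sense, capture, finish_job, recognise
def save(p,n): cv2.imwrite('pics/'+n, cv2.cvtColor(p['pixels'],cv2.COLOR_RGB2BGR))
def ray(p,u,v):
    K=np.array(p['camera_matrix']);R=np.array(p['R']);t=np.array(p['t'])
    return -R.T@t, R.T@np.linalg.solve(K,[u,v,1.])
def atz(p,u,v,z):
    c,d=ray(p,u,v); return c+d*(z-c[2])/d[2]
def proj(p,X):
    q=np.array(p['R'])@np.array(X,float)+np.array(p['t']); q=np.array(p['camera_matrix'])@q; return q[:2]/q[2]
E
python3 - <<'E'
from h import *
print(sense())
for n in ('scene','side'):
    p=capture(n); save(p,n+'0.png'); print(n,(-np.array(p['R']).T@p['t']).round(3))
    for o in ('box','port','gate_tab','adapter','hook_left','hook_right','tape_measure','block_plane','sand_block','screwdriver0'):
        print(o,[(np.round(r['bbox']).tolist(),round(r['score'],2)) for r in recognise(o,p)[:3]])
E
```

```text
{'clock': 0.0, 'joint_positions': array([-9.88364177e-01,  2.55738653e-01,  1.06969918e-01, -4.97715670e-04,
       -1.42391070e+00, -2.84590993e-01]), 'joint_vel': array([-0.00018851, -0.00018044,  0.00053773,  0.00222603, -0.00019981,
        0.0006735 ]), 'joint_torque': array([-1.27486968e-03, -3.86626160e+01,  2.37943089e+01,  5.36525220e+00,
       -6.07432201e-03, -5.64501295e-05]), 'eef_pos': array([ 0.16130294, -0.52527345,  0.230383  ]), 'tcp_rot': array([ 4.65955283e-01, -3.10649610e+00, -3.00885354e-03]), 'wrist_force': array([ 0.22002188, -0.34320447, -0.33825914]), 'torque': array([-0.03007354,  0.00634942, -0.012665  ]), 'finger_force': 0.0, 'finger_gap': 0.08562480259652983}
scene [-0.345 -0.51   1.187]
box [([248.0, 209.0, 299.0, 236.0], 0.84), ([250.0, 237.0, 274.0, 263.0], 0.68)]
port [([251.0, 209.0, 297.0, 229.0], 0.69)]
gate_tab [([342.0, 250.0, 364.0, 285.0], 0.22)]
adapter [([341.0, 252.0, 362.0, 284.0], 0.97), ([317.0, 219.0, 335.0, 248.0], 0.9)]
hook_left [([252.0, 209.0, 299.0, 237.0], 0.44)]
hook_right []
tape_measure [([299.0, 246.0, 326.0, 269.0], 0.75)]
[... 155 characters left out ...]
ide [0.403 1.137 0.708]
box [([196.0, 194.0, 289.0, 281.0], 0.73), ([295.0, 182.0, 315.0, 214.0], 0.57)]
port [([202.0, 193.0, 292.0, 281.0], 0.66), ([237.0, 216.0, 244.0, 235.0], 0.36)]
gate_tab [([263.0, 212.0, 288.0, 242.0], 0.75), ([324.0, 183.0, 367.0, 211.0], 0.4)]
adapter [([225.0, 164.0, 252.0, 213.0], 0.93), ([296.0, 138.0, 318.0, 182.0], 0.81), ([262.0, 152.0, 284.0, 206.0], 0.68)]
hook_left [([237.0, 217.0, 245.0, 235.0], 0.71)]
hook_right []
tape_measure [([296.0, 182.0, 315.0, 216.0], 0.95), ([211.0, 170.0, 268.0, 188.0], 0.49)]
block_plane [([211.0, 169.0, 267.0, 188.0], 0.71)]
sand_block [([324.0, 182.0, 367.0, 210.0], 0.86)]
screwdriver0 [([304.0, 254.0, 365.0, 314.0], 0.89)]
```

```bash
python3 -c "
import cv2,numpy as np
a=cv2.imread('pics/scene0.png');b=cv2.imread('pics/side0.png')
print(a.shape,b.shape)"
```

```text
(420, 560, 3) (420, 560, 3)
```

View pics/scene0.png

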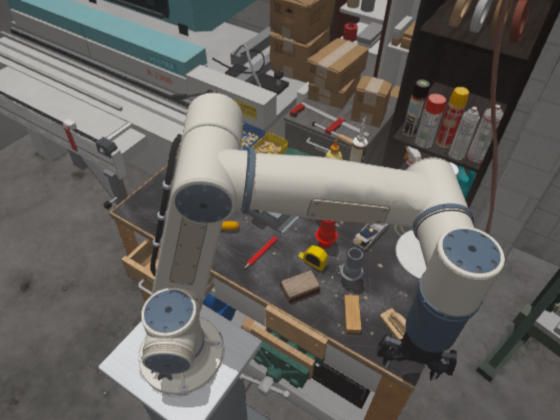

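View pics/side0.png

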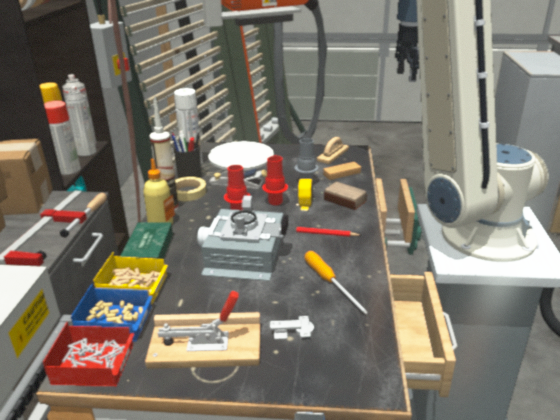

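The side view shows the box at about (242,240), with its port at (243,218) and the black gate tab at about (280,224).

Candidates for the adapter:
- **Grey:** scene (352,265), side (306,157).
- **Red:** scene (326,233), side (235,187) and (275,182).

I choose the grey one and will check it in a close crop.

```bash
python3 - <<'E'
from h import *
s=capture('scene'); d=capture('side')
a=cv2.resize(s['pixels'][225:305,310:390],(400,400),interpolation=cv2.INTER_CUBIC)
b=cv2.resize(d['pixels'][125:225,260:360],(400,400),interpolation=cv2.INTER_CUBIC)
c=cv2.resize(d['pixels'][190:290,180:313],(800,600),interpolation=cv2.INTER_CUBIC)
save({'pixels':np.hstack([a,b])},'c1.png'); save({'pixels':c},'c2.png')
# adapter coarse
print('adapter scene top z.132',atz(s,352,254,.132).round(3),'foot',atz(s,351.5,279,0).round(3))
print('adapter side foot',atz(d,306,175,0).round(3),'top',atz(d,307,140,.132).round(3))
print('box port',atz(d,243,215,.094).round(3),'tab',atz(d,282,214,.094).round(3))
E
```

```text
adapter scene top z.132 [ 0.452 -0.265  0.132] foot [ 0.465 -0.276  0.   ]
adapter side foot [ 0.461 -0.311  0.   ] top [ 0.457 -0.267  0.132]
box port [0.588 0.098 0.094] tab [0.499 0.088 0.094]
```

View pics/c1.png

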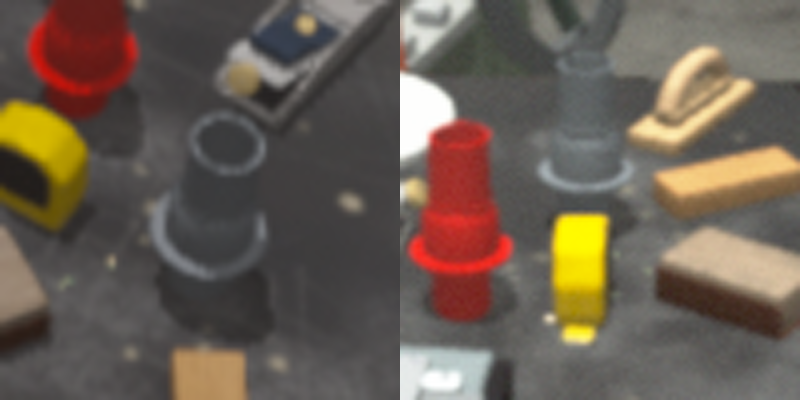

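View pics/c2.png

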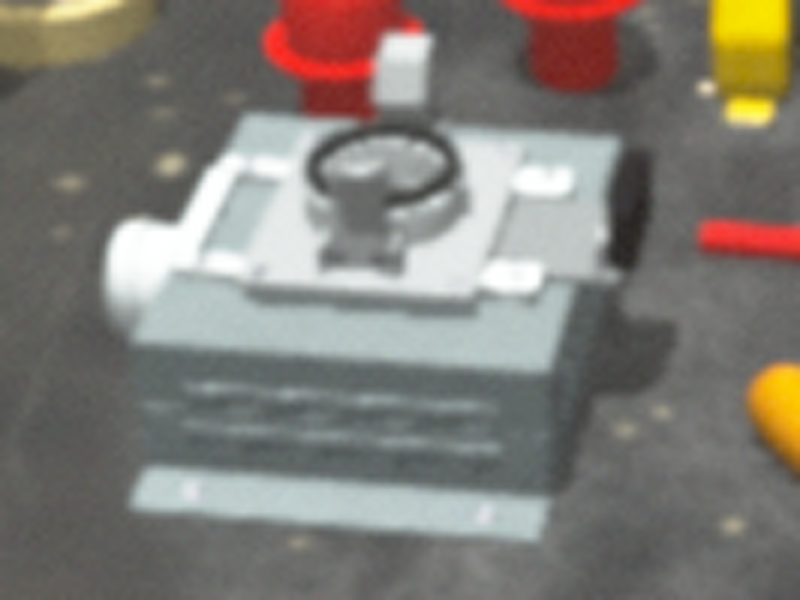

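The crop confirms the choice: a grey stepped adapter with its rim at about scene (355.6,253.8), and the red ones are lookalikes. The box crop shows the seal ring at about side (243.8,217.7), the white hooks at ±y, and the black tab at right, at about (286,225).

```bash
python3 - <<'E'
from h import *
from scipy.spatial.transform import Rotation as Ro
s=capture('scene'); d=capture('side')
c=lambda x,y:(180+x*.16625,190+y/6)
print('adapter',atz(s,355.6,253.8,.132).round(4),atz(d,305.5,140,.132).round(4))
print('port',atz(d,*c(384,166),.094).round(4))
a=atz(d,*c(133,508),.0);b=atz(d,*c(545,540),.0);print('flange',a.round(3),b.round(3),np.linalg.norm(a-b),np.degrees(np.arctan2(*(a-b)[1::-1])))
a=atz(d,*c(135,343),.06);b=atz(d,*c(555,372),.06);print('top',a.round(3),b.round(3),np.linalg.norm(a-b),np.degrees(np.arctan2(*(a-b)[1::-1])))
e=atz(d,*c(240,113),.06);f=atz(d,*c(618,137),.06);print('far',e.round(3),f.round(3),np.linalg.norm(e-f),np.degrees(np.arctan2(*(e-f)[1::-1])),(a+b+e+f)/4)
print('tab',atz(d,*c(643,150),.094).round(3))
for n in ('tape_measure','sand_block','block_plane','offcut_oak'):
  for r in recognise(n,s)[:1]: l,t,R,B=r['bbox'];print(n,atz(s,(l+R)/2,(t+B)/2,.02).round(3))
print(Ro.from_rotvec(sense()['tcp_rot']).as_matrix().round(3))
E
```

```text
adapter [ 0.4578 -0.2733  0.132 ] [ 0.4616 -0.2668  0.132 ]
port [0.5844 0.1097 0.094 ]
flange [0.668 0.204 0.   ] [0.515 0.214 0.   ] 0.1538616969818648 -3.4440869343079483
top [0.667 0.185 0.06 ] [0.512 0.193 0.06 ] 0.1550406989124673 -3.235847905237939
far [0.66  0.014 0.06 ] [0.503 0.024 0.06 ] 0.15699694466346228 -3.6195681214948494 [0.58534031 0.10401092 0.06      ]
tab [0.488 0.092 0.094]
tape_measure [ 0.455 -0.143  0.02 ]
block_plane [ 0.632 -0.263  0.02 ]
offcut_oak [ 0.346 -0.337  0.02 ]
[[-0.956 -0.293  0.   ]
 [-0.293  0.956 -0.   ]
 [-0.    -0.    -1.   ]]
```

arm_command:
  delta_pos:
    - [-0.5, 0.5, 0]
    - [-1, 1, 0]
    - [-1, 1, 0]
    - [-1, 1, 0]
    - [-1, 1, 0]
    - [-1, 1, 0]
    - [-1, 1, 0]
    - [-1, 1, 0]
    - [-1, 1, 0]
    - [-1, 1, 0]
  rotation:
    - [0, 0, 0]
    - [0, 0, 0]
    - [0, 0, 0]
    - [0, 0, 0]
    - [0, 0, 0]
    - [0, 0, 0]
    - [0, 0, 0]
    - [0, 0, 0]
    - [0, 0, 0]
    - [0, 0, 0]
  grip: [1, 1, 1, 1, 1, 1, 1, 1, 1, 1]

```text
clock: 2.33
eef_pos: [0.3191, -0.2275, 0.2316]
tcp_rot: [-0.466, 3.106, -0.001]
wrist_force: [1.2, -0.5, -0.5]
finger_gap: 0.0852
finger_force: 0.0
```

arm_command:
  delta_pos:
    - [-1, 1, 0]
    - [-1, 1, 0]
    - [-1, 1, 0]
    - [-1, 1, 0]
    - [-1, 1, 0]
    - [-1, 1, 0]
    - [-1, 1, 0]
    - [-1, 1, 0]
    - [-1, 1, 0]
    - [-0.5, 1, 0]
  rotation:
    - [0, 0, 0]
    - [0, 0, 0]
    - [0, 0, 0]
    - [0, 0, 0]
    - [0, 0, 0]
    - [0, 0, 0]
    - [0, 0, 0]
    - [0, 0, 0]
    - [0, 0, 0]
    - [0, 0, 0]
  grip: [1, 1, 1, 1, 1, 1, 1, 1, 1, 1]

```text
clock: 3.17
eef_pos: [0.4738, 0.0818, 0.2309]
tcp_rot: [0.467, -3.107, 0.0]
wrist_force: [-0.3, 0.2, -0.2]
finger_gap: 0.0852
finger_force: 0.0
```

arm_command:
  delta_pos:
    - [0, 0, 0]
    - [0, 0, 0]
    - [0, 0, 0]
    - [0, 0, 0]
    - [0, 0, 0]
    - [0, 0, 0]
    - [0, 0, 0]
    - [0, 0, 0]
    - [0, 0, 0]
    - [0, 0, 0]
  rotation:
    - [0, 0, -1]
    - [0, 0, -1]
    - [0, 0, -1]
    - [0, 0, -1]
    - [0, 0, -1]
    - [0, 0, -1]
    - [0, 0, -1]
    - [0, 0, -1]
    - [0, 0, -1]
    - [0, 0, -1]
  grip: [0.4, 0.4, 0.4, 0.4, 0.4, 0.4, 0.4, 0.4, 0.4, 0.4]

```text
clock: 4.0
eef_pos: [0.4724, 0.0796, 0.2313]
tcp_rot: [-1.963, 2.452, -0.0]
wrist_force: [-0.1, -0.2, -0.9]
finger_gap: 0.0343
finger_force: 0.0
```

arm_command:
  delta_pos:
    - [0, 0, 0]
    - [0, 0, 0]
    - [0, 0, 0]
    - [0, 0, 0]
    - [0, 0, 0]
    - [0, 0, 0]
    - [0, 0, 0]
    - [0, 0, 0]
    - [0, 0, 0]
    - [0, 0, 0]
  rotation:
    - [0, 0, -1]
    - [0, 0, -0.6]
    - [0, 0, 0]
    - [0, 0, 0]
    - [0, 0, 0]
    - [0, 0, 0]
    - [0, 0, 0]
    - [0, 0, 0]
    - [0, 0, 0]
    - [0, 0, 0]
  grip: [0.4, 0.4, 0.4, 0.4, 0.4, 0.4, 0.4, 0.4, 0.4, 0.4]

```text
clock: 4.83
eef_pos: [0.4725, 0.0796, 0.2313]
tcp_rot: [-2.156, 2.285, -0.0]
wrist_force: [-0.7, -0.2, -0.4]
finger_gap: 0.0342
finger_force: 0.0
```

```bash
python3 - <<'E'
from h import *
from scipy.spatial.transform import Rotation as Ro
w=capture('wrist'); s=capture('scene'); st=sense()
M=Ro.from_rotvec(st['tcp_rot']).as_matrix()
print(st['eef_pos'].round(4),M.round(3).tolist(),st['finger_gap'],st['joint_positions'].round(2))
print('wristcam',(-np.array(w['R']).T@w['t']).round(3),np.array(w['camera_matrix']).round(1).tolist())
for o in ('box','port','gate_tab','hook_left'):
  print(o,[(np.round(r['bbox']).tolist(),round(r['score'],2)) for r in recognise(o,w)[:2]])
save({'pixels':np.hstack([w['pixels'][:,:],cv2.resize(s['pixels'][180:300,200:280],(240,420)[::1])])},'w1.png')
E
```

```text
[0.4725 0.0796 0.2313] [[-0.058, -0.998, 0.0], [-0.998, 0.058, -0.0], [0.0, -0.0, -1.0]] 0.03413492801836795 [ 0.5   0.11 -0.07  0.   -1.39 -0.55]
wristcam [ 0.468 -0.001  0.374] [[325.2, 0.0, 282.7], [0.0, 325.2, 213.0], [0.0, 0.0, 1.0]]
box [([93.0, 105.0, 270.0, 288.0], 0.92)]
port [([95.0, 111.0, 273.0, 289.0], 0.83)]
gate_tab [([157.0, 192.0, 270.0, 249.0], 0.91)]
hook_left [([151.0, 254.0, 184.0, 288.0], 0.79), ([157.0, 191.0, 270.0, 249.0], 0.26)]
```

View pics/w1.png

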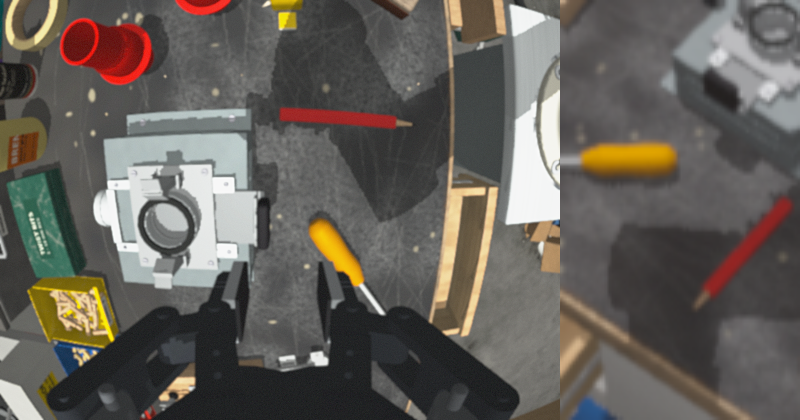

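The wrist view shows the seal ring centred near (166,223), the black tab at (264,222), and the hooks at (166,160) and (166,272). The screwdriver is at (335,250) and clear of the gate's path.

```bash
cat >> h.py <<'E'
def wray(p,u,v):
    K=np.array(p['camera_matrix']);R=np.array(p['R']);t=np.array(p['t'])
    a=np.array([(u-K[0,2])/K[0,0],(v-K[1,2])/K[1,1]]);r=np.linalg.norm(a)
    return -R.T@t, R.T@np.r_[a/r*np.sin(r),np.cos(r)]
def watz(p,u,v,z):
    c,d=wray(p,u,v); return c+d*(z-c[2])/d[2]
E
python3 - <<'E'
from h import *
w=capture('wrist'); s=capture('scene')
g=cv2.cvtColor(w['pixels'],cv2.COLOR_RGB2GRAY)
def blob(u0,v0,u1,v1,th):
    m=(g[v0:v1,u0:u1]<th).astype('uint8'); n,l,st,ce=cv2.connectedComponentsWithStats(m)
    for i in np.argsort(-st[1:,4])[:2]+1:
        x,y,W,H,A=st[i]; print(u0+x,v0+y,W,H,A,(u0+ce[i][0]).round(1),(v0+ce[i][1]).round(1))
    ys,xs=np.nonzero(l==np.argmax(st[1:,4])+1); return np.c_[xs+u0,ys+v0]
P=blob(132,185,202,260,60)
h=cv2.convexHull(P.astype(np.float32)); X=np.array([watz(w,*q[0],.094)[:2] for q in h],np.float32)
print('ring',cv2.minEnclosingCircle(X), cv2.fitEllipse(X))
P=blob(250,185,280,260,60)
h=cv2.convexHull(P.astype(np.float32)); X=np.array([watz(w,*q[0],.094)[:2] for q in h])
print('tab',X.min(0),X.max(0),cv2.minAreaRect(X.astype(np.float32)))
a,b=watz(w,167,152,.118),watz(w,165,283,.118);print('hooks',a,b)
a,b=watz(w,131,108,0),watz(w,251,110,0)
print([watz(w,u,v,.06).round(3).tolist() for u,v in((104,140),(251,134),(120,285))])
E
```

```text
139 201 42 55 293 152.9 233.6
168 198 26 36 136 183.2 211.5
ring ((0.5936446189880371, 0.09946563094854355), 0.02841537445783615) ((0.5917014479637146, 0.09878386557102203), (0.04471564665436745, 0.05631628260016441), 15.111108779907227)
257 197 14 52 476 263.6 222.9
263 228 1 1 1 263.0 228.0
tab [0.484128  0.0742557] [0.49872529 0.12390409] ((0.49186235666275024, 0.09905628114938736), (0.05010199919342995, 0.011596513912081718), 84.27682495117188)
hooks [0.56466537 0.02410502 0.118     ] [0.58885471 0.14569015 0.118     ]
[[0.659, 0.008, 0.06], [0.5, 0.02, 0.06], [0.679, 0.182, 0.06]]
```

arm_command:
  delta_pos:
    - [-0.45, -0.35, 0]
    - [-0.45, -0.35, 0]
    - [0, 0, 1]
    - [0, 0, 1]
    - [0, 0, 1]
    - [0, 0, 1]
    - [0, 0, 0]
    - [0, 0, 0]
    - [0, 0, 0]
    - [0, 0, 0]
  rotation:
    - [0, 0, 0.1]
    - [0, 0, 0.1]
    - [0, 0, 0]
    - [0, 0, 0]
    - [0, 0, 0]
    - [0, 0, 0]
    - [0, 0, 0]
    - [0, 0, 0]
    - [0, 0, 0]
    - [0, 0, 0]
  grip: [0.5, 0.5, 0.5, 0.5, 0.5, 0.5, 0.5, 0.5, 0.5, 0.5]

```text
clock: 6.07
eef_pos: [0.4926, 0.1014, 0.1333]
tcp_rot: [-2.13, 2.305, -0.002]
wrist_force: [-0.6, -0.5, -0.4]
finger_gap: 0.043
finger_force: 0.0
```

```bash
python3 - <<'E'
from h import *
w=capture('wrist'); d=capture('side')
a=cv2.resize(d['pixels'][180:260,200:320],(600,400),interpolation=cv2.INTER_CUBIC)
b=w['pixels'][:400,:]
save({'pixels':np.vstack([cv2.resize(np.hstack([a,cv2.resize(b,(560,400))]),(800,276))])},'w2.png')
E
```

```text
(no output)
```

View pics/w2.png

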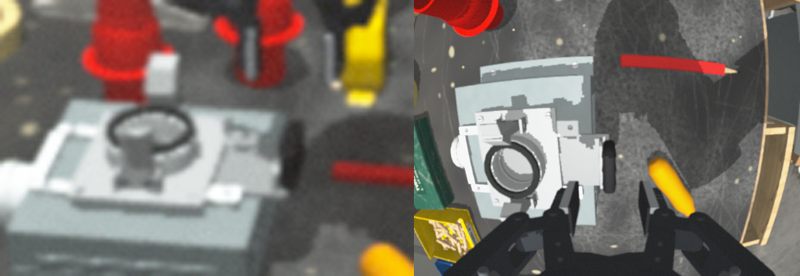

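In the wrist view (right half) the tab at about (609,165) is midway between the fingers at (572,205) and (652,205). I'm descending and gripping.

arm_command:
  delta_pos:
    - [0, 0, 0.7]
    - [0, 0, 0.7]
    - [0, 0, 0.6]
    - [0, 0, 0.4]
    - [0, 0, 0]
    - [0, 0, 0]
    - [0, 0, 0]
    - [0, 0, 0]
    - [0, 0, 0]
    - [0, 0, 0]
  rotation:
    - [0, 0, 0]
    - [0, 0, 0]
    - [0, 0, 0]
    - [0, 0, 0]
    - [0, 0, 0]
    - [0, 0, 0]
    - [0, 0, 0]
    - [0, 0, 0]
    - [0, 0, 0]
    - [0, 0, 0]
  grip: [0.5, 0.5, 0.5, 0.5, 0.5, 0, 0, 0, 0, 0]

```text
clock: 7.0
eef_pos: [0.4929, 0.1013, 0.0727]
tcp_rot: [-2.131, 2.304, -0.003]
wrist_force: [2.5, -1.2, 3.5]
finger_gap: 0.0106
finger_force: 62.3
```

arm_command:
  delta_pos:
    - [0, 0.3, 0]
    - [0, 0.3, 0]
    - [0, 0.3, 0]
    - [0, 0.3, 0]
    - [0, 0.3, 0]
    - [0, 0.3, 0]
    - [0, 0.3, 0]
    - [0, 0.1, 0]
    - [0, 0, 0]
    - [0, 0, 0]
  rotation:
    - [0, 0, 0]
    - [0, 0, 0]
    - [0, 0, 0]
    - [0, 0, 0]
    - [0, 0, 0]
    - [0, 0, 0]
    - [0, 0, 0]
    - [0, 0, 0]
    - [0, 0, 0]
    - [0, 0, 0]
  grip: [0, 0, 0, 0, 0, 0, 0, 0, 0, 0]

```text
clock: 7.83
eef_pos: [0.4389, 0.1051, 0.0727]
tcp_rot: [-2.131, 2.303, -0.006]
wrist_force: [7.9, -4.7, 1.0]
finger_gap: 0.0106
finger_force: 62.1
```

arm_command:
  delta_pos:
    - [0, 0, 0]
    - [0, 0, 0]
    - [0, 0, 0]
    - [0, 0, -0.6]
    - [0, 0, -1]
    - [0, 0, -1]
    - [0, 0, -1]
    - [0, 0, -1]
    - [0, 0, -1]
    - [0, 0, -0.7]
  rotation:
    - [0, 0, 0]
    - [0, 0, 0]
    - [0, 0, 0]
    - [0, 0, 0]
    - [0, 0, 0]
    - [0, 0, 0]
    - [0, 0, 0]
    - [0, 0, 0]
    - [0, 0, 0]
    - [0, 0, 0]
  grip: [0.5, 0.5, 0.5, 0.5, 0.5, 0.5, 0.5, 0.5, 0.5, 0.5]

```text
clock: 8.67
eef_pos: [0.4365, 0.1056, 0.2309]
tcp_rot: [-2.131, 2.306, -0.0]
wrist_force: [0.1, -0.1, -0.3]
finger_gap: 0.0427
finger_force: 0.0
```

arm_command:
  delta_pos:
    - [-0.5, -0.8, 0]
    - [-0.5, -0.8, 0]
    - [-0.5, -0.8, 0]
    - [-0.5, -0.8, 0]
    - [-0.5, -0.8, 0]
    - [-0.5, -0.8, 0]
    - [-0.5, -0.9, 0]
    - [0, 0, 0]
    - [0, 0, 0]
    - [0, 0, 0]
  rotation:
    - [0, 0, 0]
    - [0, 0, 0]
    - [0, 0, 0]
    - [0, 0, 0]
    - [0, 0, 0]
    - [0, 0, 0]
    - [0, 0, 0]
    - [0, 0, 0]
    - [0, 0, 0]
    - [0, 0, 0]
  grip: [1, 1, 1, 1, 1, 1, 1, 1, 1, 1]

```text
clock: 9.5
eef_pos: [0.5849, 0.1812, 0.2283]
tcp_rot: [2.131, -2.307, -0.001]
wrist_force: [-0.2, -0.3, 0.3]
finger_gap: 0.0854
finger_force: 0.0
```

```bash
python3 - <<'E'
from h import *
w=capture('wrist');save(w,'w3.png');print(sense()['eef_pos'],(-np.array(w['R']).T@w['t']).round(4))
np.savez('w3.npz',**{k:w[k] for k in('pixels','camera_matrix','R','t')})
for o in ('port','gate_tab'): print(o,[(np.round(r['bbox']).tolist(),round(r['score'],2)) for r in recognise(o,w)[:2]])
E
```

```text
[0.58484058 0.18112039 0.22889118] [0.5788 0.1006 0.3707]
port [([166.0, 13.0, 443.0, 202.0], 0.8), ([358.0, 298.0, 373.0, 324.0], 0.46)]
gate_tab [([325.0, 79.0, 443.0, 141.0], 0.97)]
```

View pics/w3.png

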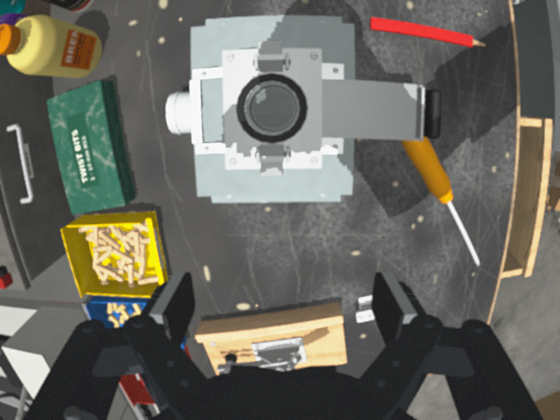

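The gate is out: its tab is at (433,112) and the bore at (272,107) is open. The screwdriver's handle lies beside the tab. Next I'm fitting the ring.

```bash
python3 - <<'E'
from h import *
w=dict(np.load('w3.npz'))
g=cv2.cvtColor(w['pixels'],cv2.COLOR_RGB2GRAY).astype(float)
# outer ring edge by radial profile: strongest bright->dark going inward
u0,v0=272,107; P=[]
for it in range(3):
    P=[]
    for a in np.linspace(0,2*np.pi,72,endpoint=False):
        r=np.arange(26,42,.5); x=(u0+r*np.cos(a)).astype(np.float32); y=(v0+r*np.sin(a)).astype(np.float32)
        pr=cv2.remap(g.astype(np.float32),x[None],y[None],cv2.INTER_LINEAR)[0]; pr=np.convolve(pr,np.ones(3)/3,'same')
        dd=np.diff(pr)[2:-2]; i=np.argmax(dd)
        if dd[i]>5: P.append((x[i+2],y[i+2]))
    P=np.array(P,np.float32); e=cv2.fitEllipse(P); u0,v0=e[0]
print(len(P),e)
X=np.array([watz(w,*q,.094)[:2] for q in P],np.float32); 
c,ax,an=cv2.fitEllipse(X); print('ring world',c,ax)
A=np.c_[2*X,np.ones(len(X))]; s=np.linalg.lstsq(A,(X**2).sum(1),rcond=None)[0]; print('circle',s[:2],np.sqrt(s[2]+s[:2]@s[:2]))
h1,h2=watz(w,272,45,.118),watz(w,273,176,.118)
print('hooks',h1,h2,(h1+h2)/2)
t=[watz(w,433,v,.094)[:2] for v in (88,137)]; print('tab',t)
m=sum(t)/2; print('tab->port',np.linalg.norm(m-s[:2]),np.degrees(np.arctan2(*(s[:2]-m)[::-1])))
E
```

```text
72 ((271.4223937988281, 107.7906723022461), (68.66484832763672, 69.99884796142578), 91.80831909179688)
ring world (0.5878817439079285, 0.09774219244718552) (0.058563072234392166, 0.058901041746139526)
circle [0.58788186 0.09774227] 0.029363105566057156
hooks [0.58252371 0.0487336  0.118     ] [0.5903877  0.15164942 0.118     ] [0.5864557  0.10019151 0.118     ]
tab [array([0.44252702, 0.08452117]), array([0.44384088, 0.12939921])]
tab->port 0.14499122120192737 -3.6450774459078445
```

arm_command:
  delta_pos:
    - [0.5, 0.2, 0]
    - [1, 0.2, 0]
    - [1, 0.2, 0]
    - [1, 0.2, 0]
    - [1, 0.2, 0]
    - [1, 0.2, 0]
    - [1, 0.2, 0]
    - [1, 0.2, 0]
    - [1, 0.2, 0]
    - [1, 0.2, 0]
  rotation:
    - [0, 0, 0]
    - [0, 0, 0]
    - [0, 0, 0]
    - [0, 0, 0]
    - [0, 0, 0]
    - [0, 0, 0]
    - [0, 0, 0]
    - [0, 0, 0]
    - [0, 0, 0]
    - [0, 0, 0]
  grip: [1, 1, 1, 1, 1, 1, 1, 1, 1, 1]

```text
clock: 10.48
eef_pos: [0.5157, -0.0527, 0.2295]
tcp_rot: [-2.131, 2.307, -0.001]
wrist_force: [0.5, -0.1, -0.3]
finger_gap: 0.0853
finger_force: 0.0
```

arm_command:
  delta_pos:
    - [1, 0.3, 0]
    - [1, 0.3, 0]
    - [1, 0.3, 0]
    - [1, 0.3, 0]
    - [1, 0.3, 0]
    - [0.7, 0.1, 0]
    - [0, 0, 0]
    - [0, 0, 0]
    - [0, 0, 0]
    - [0, 0, 0]
  rotation:
    - [0, 0, 0]
    - [0, 0, 0]
    - [0, 0, 0]
    - [0, 0, 0]
    - [0, 0, 0]
    - [0, 0, 0]
    - [0, 0, 0]
    - [0, 0, 0]
    - [0, 0, 0]
    - [0, 0, 0]
  grip: [1, 1, 1, 1, 1, 1, 1, 1, 1, 1]

```text
clock: 11.32
eef_pos: [0.4658, -0.1897, 0.229]
tcp_rot: [-2.132, 2.306, -0.0]
wrist_force: [-0.0, -0.2, 0.1]
finger_gap: 0.0854
finger_force: 0.0
```

```bash
python3 - <<'E'
from h import *
w=capture('wrist');save(w,'w4.png');print(sense()['eef_pos'],(-np.array(w['R']).T@w['t']).round(4))
np.savez('w4.npz',**{k:w[k] for k in('pixels','camera_matrix','R','t')})
for o in ('adapter','tape_measure','sand_block'): print(o,[(np.round(r['bbox']).tolist(),round(r['score'],2)) for r in recognise(o,w)[:2]])
E
```

```text
[ 0.4658361  -0.18966603  0.22895994] [ 0.4594 -0.2704  0.3713]
adapter [([106.0, 255.0, 182.0, 327.0], 0.95), ([250.0, 74.0, 318.0, 144.0], 0.79)]
tape_measure [([276.0, 181.0, 312.0, 257.0], 0.81)]
sand_block [([332.0, 155.0, 434.0, 238.0], 0.83), ([181.0, 312.0, 271.0, 380.0], 0.34)]
```

View pics/w4.png

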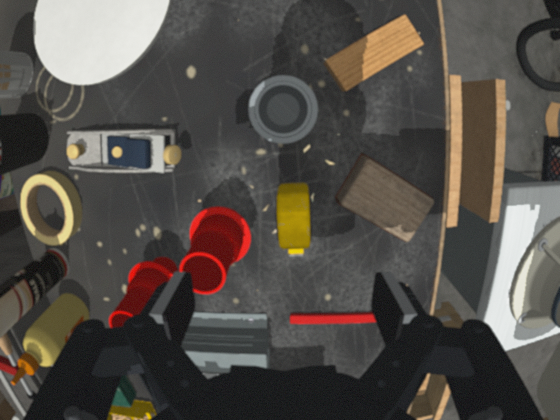

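The adapter is seen from above, concentric about (283.5,109), with the tape at (294,216), the sanding block at (385,197) and the oak at (375,52). All are clear of the fingers.

```bash
python3 - <<'E'
from h import *
from scipy.spatial.transform import Rotation as Ro
w=dict(np.load('w4.npz'))
g=cv2.GaussianBlur(cv2.cvtColor(w['pixels'],cv2.COLOR_RGB2GRAY),(3,3),0)
c=cv2.HoughCircles(cv2.resize(g[60:160,230:340],None,fx=4,fy=4,interpolation=cv2.INTER_CUBIC),cv2.HOUGH_GRADIENT_ALT,1.5,1,param1=150,param2=.7,minRadius=60,maxRadius=160)
for q in ([] if c is None else c[0][:8]): print((230+q[0]/4).round(1),(60+q[1]/4).round(1),(q[2]/4).round(1))
for u,v in((284,109),(283,109.5)): print('flange',watz(w,u,v,.048).round(4),'rim',watz(w,u,v,.132).round(4))
print('flange r',watz(w,318,109,.048)[0]-watz(w,250,109,.048)[0], 'M',Ro.from_rotvec(sense()['tcp_rot']).as_matrix().round(3).tolist())
E
```

```text
282.9 100.1 25.3
flange [ 0.4584 -0.2714  0.048 ] rim [ 0.4587 -0.2711  0.132 ]
flange [ 0.4594 -0.2709  0.048 ] rim [ 0.4594 -0.2708  0.132 ]
flange r -0.06648926053933768 M [[-0.078, -0.997, 0.0], [-0.997, 0.078, 0.0], [-0.0, -0.0, -1.0]]
```

arm_command:
  delta_pos:
    - [0.8, 0, 0]
    - [0.8, 0, 0]
    - [0.8, 0, 0]
    - [0.86, 0.02, 0]
    - [0, 0, 0]
    - [0, 0, 1]
    - [0, 0, 1]
    - [0, 0, 1]
    - [0, 0, 1]
    - [0, 0, 0.8]
  rotation:
    - [0, 0, 0]
    - [0, 0, 0]
    - [0, 0, 0]
    - [0, 0, 0]
    - [0, 0, 0]
    - [0, 0, 0]
    - [0, 0, 0]
    - [0, 0, 0]
    - [0, 0, 0]
    - [0, 0, 0]
  grip: [1, 1, 1, 1, 1, 1, 1, 1, 1, 1]

```text
clock: 12.35
eef_pos: [0.4583, -0.2707, 0.1069]
tcp_rot: [2.132, -2.307, -0.002]
wrist_force: [0.0, -0.3, 0.9]
finger_gap: 0.0855
finger_force: 0.0
```

arm_command:
  delta_pos:
    - [0, 0, 0.6]
    - [0, 0, 0]
    - [0, 0, 0]
    - [0, 0, 0]
    - [0, 0, 0]
    - [0, 0, 0]
    - [0, 0, 0]
    - [0, 0, 0]
    - [0, 0, 0]
    - [0, 0, 0]
  rotation:
    - [0, 0, 0]
    - [0, 0, 0]
    - [0, 0, 0]
    - [0, 0, 0]
    - [0, 0, 0]
    - [0, 0, 0]
    - [0, 0, 0]
    - [0, 0, 0]
    - [0, 0, 0]
    - [0, 0, 0]
  grip: [1, 1, 1, 0, 0, 0, 0, 0, 0, 0]

```text
clock: 13.18
eef_pos: [0.4596, -0.2721, 0.095]
tcp_rot: [-2.132, 2.307, -0.004]
wrist_force: [0.5, 0.3, 5.8]
finger_gap: 0.0405
finger_force: 60.7
```

arm_command:
  delta_pos:
    - [0, 0, -0.3]
    - [0, 0, -0.8]
    - [0, 0, -1]
    - [0, 0, -1]
    - [0, 0, -1]
    - [0, 0, -1]
    - [0, 0, -1]
    - [0, 0, -0.7]
    - [-0.5, -0.1, -0.2]
    - [-0.8, -0.2, 0]
  rotation:
    - [0, 0, 0]
    - [0, 0, 0]
    - [0, 0, 0]
    - [0, 0, 0]
    - [0, 0, 0]
    - [0, 0, 0]
    - [0, 0, 0]
    - [0, 0, 0]
    - [0, 0, 0]
    - [0, 0, 0]
  grip: [0, 0, 0, 0, 0, 0, 0, 0, 0, 0]

```text
clock: 14.02
eef_pos: [0.4688, -0.2406, 0.2707]
tcp_rot: [-2.128, 2.309, -0.004]
wrist_force: [-0.1, 0.6, -1.3]
finger_gap: 0.0402
finger_force: 60.8
```

arm_command:
  delta_pos:
    - [-1, -0.3, 0]
    - [-1, -0.3, 0]
    - [-1, -0.3, 0]
    - [-1, -0.3, 0]
    - [-1, -0.3, 0]
    - [-1, -0.3, 0]
    - [-1, -0.3, 0]
    - [-1, -0.3, 0]
    - [-1, -0.3, 0]
    - [-1, -0.3, 0]
  rotation:
    - [0, 0, 0]
    - [0, 0, 0]
    - [0, 0, 0]
    - [0, 0, 0]
    - [0, 0, 0]
    - [0, 0, 0]
    - [0, 0, 0]
    - [0, 0, 0]
    - [0, 0, 0]
    - [0, 0, 0]
  grip: [0, 0, 0, 0, 0, 0, 0, 0, 0, 0]

```text
clock: 14.85
eef_pos: [0.5631, 0.0048, 0.2685]
tcp_rot: [2.131, -2.307, -0.002]
wrist_force: [0.4, -0.1, -0.6]
finger_gap: 0.0404
finger_force: 60.8
```

arm_command:
  delta_pos:
    - [-1, -0.2, 0]
    - [-1, -0.2, 0]
    - [-1, -0.2, 0]
    - [-0.6, -0.1, 0]
    - [0, 0, 0]
    - [0, 0, 0]
    - [0, 0, 0]
    - [0, 0, 0]
    - [0, 0, 0]
    - [0, 0, 0]
  rotation:
    - [0, 0, 0]
    - [0, 0, 0]
    - [0, 0, 0]
    - [0, 0, 0]
    - [0, 0, 0]
    - [0, 0, 0]
    - [0, 0, 0]
    - [0, 0, 0]
    - [0, 0, 0]
    - [0, 0, 0]
  grip: [0, 0, 0, 0, 0, 0, 0, 0, 0, 0]

```text
clock: 15.68
eef_pos: [0.5878, 0.0911, 0.269]
tcp_rot: [-2.131, 2.309, -0.0]
wrist_force: [0.5, 0.1, -1.6]
finger_gap: 0.0407
finger_force: 60.8
```

```bash
python3 - <<'E'
from h import *
from scipy.spatial.transform import Rotation as Ro
st=sense();M=Ro.from_rotvec(st['tcp_rot']).as_matrix()
print(st['eef_pos'],st['wrist_force'],M.round(4).tolist(),'to go units',(M.T@(np.array([.588,.0967,.265])-st['eef_pos'])/.025).round(2))
w=capture('wrist');d=capture('side')
# expected projections of adapter top rim in side image, given TCP
p=st['eef_pos'];print('side foot exp',proj(d,[p[0],p[1]+.001,p[2]-.095]),'flange',proj(d,[p[0],p[1]+.001,p[2]-.095+.044]),'port',proj(d,[.588,.0977,.094]))
a=cv2.resize(d['pixels'][120:260,180:320],(420,420),interpolation=cv2.INTER_CUBIC)
save({'pixels':np.hstack([a,w['pixels'][:,100:460]])},'w5.png')
E
```

```text
[0.58779236 0.09105378 0.26904506] [ 0.48233393  0.14933811 -1.56616762] [[-0.0801, -0.9968, 0.0002], [-0.9968, 0.0801, 0.0001], [-0.0001, -0.0002, -1.0]] to go units [-0.23  0.01  0.16]
side foot exp [241.77746153 182.68115693] flange [240.77865289 164.72691251] port [243.05228784 214.94586054]
```

View pics/w5.png

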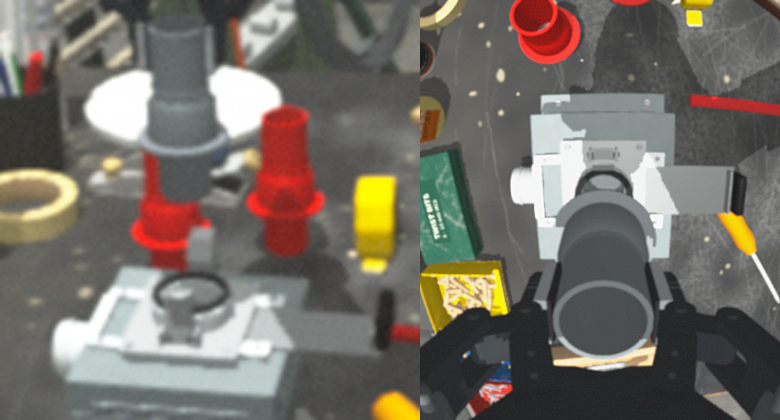

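The side view shows the adapter over the port: the flange and the ring share the same small camera bias, so they agree. It is 5.6 mm short in y. I'm correcting that and descending.

arm_command:
  delta_pos:
    - [-0.23, 0, 0]
    - [0, 0, 0]
    - [0, 0, 0]
    - [0, 0, 0.7]
    - [0, 0, 0.8]
    - [0, 0, 0.8]
    - [0, 0, 0.6]
    - [0, 0, 0]
    - [0, 0, 0]
    - [0, 0, 0]
  rotation:
    - [0, 0, 0]
    - [0, 0, 0]
    - [0, 0, 0]
    - [0, 0, 0]
    - [0, 0, 0]
    - [0, 0, 0]
    - [0, 0, 0]
    - [0, 0, 0]
    - [0, 0, 0]
    - [0, 0, 0]
  grip: [0, 0, 0, 0, 0, 0, 0, 0, 0, 0]

```text
clock: 16.62
eef_pos: [0.5891, 0.0976, 0.1977]
tcp_rot: [-2.131, 2.306, -0.002]
wrist_force: [-1.1, 0.4, -1.7]
finger_gap: 0.0402
finger_force: 61.0
```

arm_command:
  delta_pos:
    - [0, 0, 0.2]
    - [0, 0, 0.2]
    - [0, 0, 0.1]
    - [0, 0, 0.1]
    - [0, 0, 0]
    - [0, 0, 0]
    - [0, 0, 0]
    - [0, 0, 0]
    - [0, 0, 0]
    - [0, 0, 0]
  rotation:
    - [0, 0, 0]
    - [0, 0, 0]
    - [0, 0, 0]
    - [0, 0, 0]
    - [0, 0, 0]
    - [0, 0, 0]
    - [0, 0, 0]
    - [0, 0, 0]
    - [0, 0, 0]
    - [0, 0, 0]
  grip: [0, 0, 0, 0, 0, 0, 0, 0, 0, 0]

```text
clock: 17.45
eef_pos: [0.5885, 0.0976, 0.1814]
tcp_rot: [-2.132, 2.308, -0.0]
wrist_force: [-0.9, -0.4, -2.2]
finger_gap: 0.0405
finger_force: 61.0
```

arm_command:
  delta_pos:
    - [0, 0, 0.15]
    - [0, 0, 0.15]
    - [0, 0, 0.15]
    - [0, 0, 0.15]
    - [0, 0, 0.1]
    - [0, 0, 0.1]
    - [0, 0, 0]
    - [0, 0, 0]
    - [0, 0, 0]
    - [0, 0, 0]
  rotation:
    - [0, 0, 0]
    - [0, 0, 0]
    - [0, 0, 0]
    - [0, 0, 0]
    - [0, 0, 0]
    - [0, 0, 0]
    - [0, 0, 0]
    - [0, 0, 0]
    - [0, 0, 0]
    - [0, 0, 0]
  grip: [0, 0, 0, 0, 0, 0, 0, 0, 0, 0]

```text
clock: 18.28
eef_pos: [0.5885, 0.0976, 0.1616]
tcp_rot: [-2.131, 2.307, -0.0]
wrist_force: [-0.7, -0.0, -1.2]
finger_gap: 0.0403
finger_force: 61.0
```

arm_command:
  delta_pos:
    - [0, 0, 0.1]
    - [0, 0, 0.1]
    - [0, 0, 0.1]
    - [0, 0, 0.1]
    - [0, 0, 0.1]
    - [0, 0, 0.1]
    - [0, 0, 0]
    - [0, 0, 0]
    - [0, 0, 0]
    - [0, 0, 0]
  rotation:
    - [0, 0, 0]
    - [0, 0, 0]
    - [0, 0, 0]
    - [0, 0, 0]
    - [0, 0, 0]
    - [0, 0, 0]
    - [0, 0, 0]
    - [0, 0, 0]
    - [0, 0, 0]
    - [0, 0, 0]
  grip: [0, 0, 0, 0, 0, 0, 0, 0, 0, 0]

```text
clock: 19.12
eef_pos: [0.5892, 0.0977, 0.1473]
tcp_rot: [-2.131, 2.306, -0.002]
wrist_force: [2.0, 0.6, 5.3]
finger_gap: 0.0401
finger_force: 63.5
```

arm_command:
  delta_pos:
    - [0, 0, 0.04]
    - [0, 0, 0.04]
    - [0, 0, 0]
    - [0, 0, 0]
    - [0, 0, 0]
    - [0, 0, 0]
    - [0, 0, 0]
    - [0, 0, 0]
    - [0, 0, 0]
    - [0, 0, 0]
  rotation:
    - [0, 0, 0]
    - [0, 0, 0]
    - [0, 0, 0]
    - [0, 0, 0]
    - [0, 0, 0]
    - [0, 0, 0]
    - [0, 0, 0]
    - [0, 0, 0]
    - [0, 0, 0]
    - [0, 0, 0]
  grip: [0, 0, 0, 0, 0, 0, 0, 0, 0, 0]

```text
clock: 19.95
eef_pos: [0.5892, 0.0977, 0.1461]
tcp_rot: [-2.131, 2.305, -0.003]
wrist_force: [-1.8, 0.5, 9.6]
finger_gap: 0.0401
finger_force: 63.9
```

```bash
python3 - <<'E'
from h import *
st=sense();print(st['eef_pos'],st['wrist_force'])
w=capture('wrist');d=capture('side')
a=cv2.resize(d['pixels'][150:250,200:300],(420,420),interpolation=cv2.INTER_CUBIC)
save({'pixels':np.hstack([a,cv2.resize(w['pixels'][80:290,190:370],(360,420),interpolation=cv2.INTER_CUBIC)])},'w6.png')
E
```

```text
[0.5892314  0.09773267 0.1461474 ] [-1.8321153   0.46642935  9.62212723]
```

View pics/w6.png

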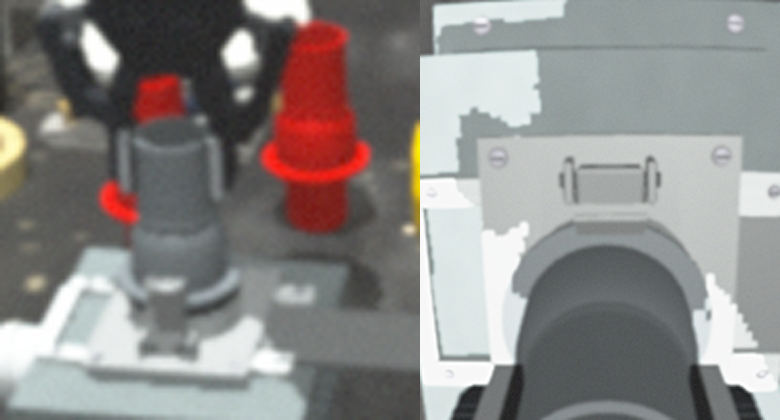

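The far hook's nose lies over the flange in the wrist crop at about (612,222). The flange height and the slope of about 4 N/mm both fit a latched adapter with roughly 2.8 mm of seal squeeze. I'm adding a small margin and holding.

arm_command:
  delta_pos:
    - [0, 0, 0.02]
    - [0, 0, 0]
    - [0, 0, 0]
    - [0, 0, 0]
    - [0, 0, 0]
    - [0, 0, 0]
    - [0, 0, 0]
    - [0, 0, 0]
    - [0, 0, 0]
    - [0, 0, 0]
  rotation:
    - [0, 0, 0]
    - [0, 0, 0]
    - [0, 0, 0]
    - [0, 0, 0]
    - [0, 0, 0]
    - [0, 0, 0]
    - [0, 0, 0]
    - [0, 0, 0]
    - [0, 0, 0]
    - [0, 0, 0]
  grip: [0, 0, 0, 0, 0, 0, 0, 0, 0, 0]

```text
clock: 20.88
eef_pos: [0.5892, 0.0977, 0.1459]
tcp_rot: [-2.131, 2.305, -0.003]
wrist_force: [-2.0, 0.4, 10.4]
finger_gap: 0.0408
finger_force: 64.0
```

```bash
python3 -c "
from rig import *
print(sense()['wrist_force']); print(finish_job())"
```

```text
[-2.01713928  0.39780206 10.4387593 ]
the job is handed in; nothing more can be done
None
```

I handed the job in with the gate out at its stop and the adapter pushed into the port, still gripped and pressed down with about 12 N (roughly 3 mm of seal squeeze). I judged the latching from images, height and force, since hook angles can't be read; only the far hook was clearly seen over the flange, and no verdict came back.

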